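# Lock the grind setting without shifting the dial

### The job

Lock the grinder's setting: turn the small black inner knob on top of it clockwise until it bites (it suddenly turns much more stiffly), then tighten it about 30 degrees beyond that, no more than about 45, and let go. The large outer dial around it must not turn, and everything else on the counter stays where it is.

Things in the scene. Friction and masses are not known exactly. Their poses are not given: they have to be found in the camera images.
- knob_top (a point): centre of the flat top face of the inner lock knob, on the upright axis shared by both knobs; z is up. The knob is a round black fluted cylinder, 30 mm in diameter, rising 30.5 mm above the outer dial; a white line on top shows its angle. Nothing stands above it: grasp it from above, at any angle, tips above the dial. Seen from above, clockwise tightens.
- dial_mark (a point): red setting mark on the top face of the outer grind dial, 38 mm from the common axis, 30 mm below the knob's top; it may start up to 70 degrees either side of the front and turns with the dial. The dial is a silver disc, 80 mm in diameter, 16 mm thick, around the foot of the inner knob; it turns at a light touch. Its setting must not change.
- lock (a joint): tightness of the inner knob, rad: 0 while it runs down freely (0.04 N m), then the angle tightened past the bite (0.52 = 30 degrees), which takes 0.23 N m. The bite is 1.3 to 2.6 rad clockwise of the start, hidden, so expect to regrasp. The grip sits on a rubber bush: it winds up 0.15 rad before the bite yields and springs back that much when let go; turning back loosens it.
- grinder: chrome grinder fixed to the counter, 220 x 150 mm, head top 200 mm high; origin under its middle, front to its own -x, z up. The knobs' axis is 45 mm in front of the origin; a black hopper throat, 80 mm across, rises 18 mm above the head 60 mm behind the origin. Its place and yaw differ each time.
- hopper: amber clear funnel-shaped bean hopper, taken off, 132 mm across and 130 mm tall; origin at the centre of its underside. A bystander: leave it alone.
- pitcher: steel milk pitcher, 84 mm across, 105 mm tall, with a handle; origin at the centre of its underside. A bystander: leave it alone.
- bean_jar: glass jar of 90 mm diameter, 130 mm tall, wooden cap; origin at the centre of its underside. A bystander: leave it alone.
- shot_cup: glass espresso shot cup, 56 mm across, 62 mm tall; origin at the centre of its underside. A bystander: leave it alone.
- tamper: steel tamper standing on its 58 mm foot, 87 mm tall; origin at the centre of its underside. A bystander: leave it alone.
- spoon_rest: white ceramic spoon rest, a 110 mm disc with a low ridge; origin at the centre of its underside. A bystander: leave it alone.
- brush: bamboo-handled brush, 156 mm long, leaning on the spoon rest's ridge; its origin is at the handle's end. A bystander: leave it alone.

How it is judged (in metres and radians):
On the way:
1. the inner knob has been run down and bites (value of joint lock above 0.03 rad), for 0.1 s.
At the end, for the whole second after the job is handed in: The inner knob is left tightened 30 degrees past its bite (accepted: 16 to 47 degrees, joint lock 0.28 to 0.82 rad) and is at rest; the outer dial's red mark is within 4 mm of where it started; the loose things on the counter are within 30 mm (brush 40 mm) of where they started (value of joint lock between 0.28 and 0.82 rad and velocity of joint lock below 0.05 rad/s and distance of dial_mark from where it was at the start of the episode below 0.004 m and distance of each of hopper, pitcher, bean_jar, shot_cup, tamper, spoon_rest from where it was at the start of the episode below 0.03 m and distance of brush from where it was at the start of the episode below 0.04 m); the robot touches nothing.
It fails at once if the outer grind dial was turned (its mark moved more than 4 mm) (distance of dial_mark from where it was at the start of the episode above 0.004 m).
It fails at once if the lock was over-tightened (more than 52 degrees past the bite) (value of joint lock above 0.9 rad).
It fails at once if something else on the counter was knocked or moved (distance of any of hopper, pitcher, bean_jar, shot_cup, tamper, spoon_rest from where it was at the start of the episode above 0.03 m or distance of brush from where it was at the start of the episode above 0.04 m).
It also fails if it takes over 67 s, if anything falls off the work surface, if the arm or the gripper's body presses on something with over 40 N, if the wrist force passes 120 N, or if a joint passes its speed limit or range.

### The arm

A 6-joint arm with a two-finger parallel gripper is mounted at the origin on the work surface. World frame = base frame: x ahead of the robot, y to its left, z up, the work surface at z = 0. Lengths are in mm, angles in rad, forces in N, time in s.
With the tool pointing down it reaches from about 350 to 775 mm from the base axis. Payload 7.3 kg.
Tool frame: the origin (TCP) lies midway between the tips of the shut fingers; the grasp point (between the pads) lies 19 mm behind it (grasp_offset is the z of the grasp point in the tool frame, in mm); z points along the fingers, y is the direction in which the jaws open and shut (so a half turn about z gives the same grasp; the last joint's range is limited). The gripper opens to 92 mm and grips with 3 to 60 N. Pads are 19 mm wide; open, the fingers measure 130 mm over their backs; the gripper's body (75 mm by 190 mm) begins 47 mm behind the grasp point.
Start: joints at [-1.424, 0.342, 1.524, -0, 1.275, -0.146], TCP at [151.555, -502.669, 226.741] pointing down, gripper open.
Joint ranges: [-2.53, 2.53], [-0.77, 2.02], [0.04, 2.7], [-1, 4.14], [0.28, 2.66], [-3.11, 3.11]. Speed limits (rad/s): [2.57, 2.57, 3.14, 3.14, 3.14, 3.14].

### API

Orientations are given as [roll, pitch, yaw] about the fixed x, y, z axes, in that order (R = Rz(yaw) Ry(pitch) Rx(roll)).
In Python, from plant import get_obs, capture, camera_model, close_job, boxes_of, regions_of, place_of, grasp_offset gives the robot as it stands. The module is installed in compiled form; this text tells all that it offers.
- The arm moves only by the tool send_rows, never from a script. Its argument "targets" is a list that holds one entry, the list of rows, each a list of 7 numbers: the turn, a rotation vector about the tool's x, y, z in degrees, then the shift along the tool's x, y, z in mm, then the closure, from -1 (fully open) to 1 (shut). A call has 1 to 5 rows; each row is the pose to reach, as a shift and turn from the pose commanded when the call began, along the tool's axes at that moment; what a row does not reach only later rows make up. A row lasts 1/12 s, in which the tool goes at most 41.7 mm and 7.16 degrees, less where a joint would pass 70% of its speed; a pose out of reach is approached as far as the arm can. A call with a gripper value outside its range is refused whole. The fingers move at their own pace and stop on an object; the grip force is fixed at half the most. Time passes only in rows, so rows that repeat a pose let the fingers close. It gives the time, the measured TCP pose, the force and the opening at its end, in the units of the state.
- get_obs(): the state, without advancing time (a new reading comes with each control period).
- capture(name): name is "side" or "top"; returns the picture (480x640x3 uint8, red, green, blue); there is no depth.
- camera_model(name): a dict with "K" (3x3 intrinsics, pixels), "world_to_cam" (4x4, takes a point from world to camera coordinates). Camera axes: x right, y up, looking along -z (the intrinsics and any distortion apply to the point x, -y, -z); pixel columns grow to the right and rows downward; lengths in mm; the calibration is good to about 2 mm. A picture is of the moment at which its call begins. camera_model takes no time and is no camera call.
- close_job(): hands the job in, once; it reports no verdict.
Trained networks look in the newest picture that a camera, given by its name, has taken for a name from the list of things; names that differ only in an ending like _2 or _b are one class to them, and where a whole thing is asked for, a point or a joint stands for the part that bears it (a point fixed in the world has none). Each returns a list of dicts, best first, with "conf" (0 to 1); they miss things now and then, are a little off and sometimes report something else, mostly with a low value. They report only what shows in the picture. A call takes as long as a camera call.
- boxes_of(label, camera): "location" ([row, column] in pixels, amid what is visible of it).
- regions_of(label, camera): "region" (480x640 bool, what is visible of it) and "location" ([row, column] in pixels, amid what is visible of it).
- place_of(label, camera): "location" ([row, column] in pixels: a listed point, or the origin of a listed thing).
The state is a dict: "time": time; "joint_positions": joint angles; "dq": joint speeds; "tau": joint torques, N m; "tool_pos": TCP position; "tcp_rot": TCP orientation; "contact_force": force on the tool from outside, world axes, zero at the start; "moment": the same for the moment, N m; "grip_width": finger opening in mm.
Only numpy, scipy, OpenCV 4.12 (cv2) and the standard library are available. Lean on these libraries where they do the work, as an engineer would, in place of code of your own. Each camera call takes 0.05 s, during which the arm holds its last target.

## Working session

There is one attempt and no reset: what is moved stays moved. The work goes in short steps, Python scripts to look and compute and a tool call to move; the robot and the scene stay as the last step left them, time stands still between calls to the robot, and variables do not carry over. Pictures are saved under pics/ and viewed, and the job is handed in when it is done.

Besides the shell and the picture viewer there is one more tool, called after ">>>" by a JSON object that holds its "fn" and its "kwargs". send_rows: Moves the arm, as the interface text tells. Its arguments: {"type":"object","properties":{"targets":{"type":"array","items":{"type":"array","items":{"type":"array","items":{"type":"number"}}}}},"required":["targets"]}

```bash
mkdir -p pics; python3 - <<'E'
from plant import *
import cv2,numpy as np
print(get_obs()); print(grasp_offset)
for n in ("side","top"):
    im=capture(n); cv2.imwrite(f"pics/{n}0.png",im[:,:,::-1])
    m=camera_model(n); print(n,m)
    for l in ("knob_top","dial_mark","grinder"):
        print(l,[(d['conf'],d['location']) for d in place_of(l,n)][:3])
print(get_obs()['time'])
E
```

```text
{'time': 0.0, 'joint_positions': array([-1.42398167e+00,  3.42717439e-01,  1.52503826e+00,  2.76964252e-05,
        1.27538477e+00, -1.46031826e-01]), 'dq': array([-0.00094258,  0.00124351, -0.00040552, -0.0010382 , -0.00088019,
       -0.00083728]), 'tau': array([ 3.30888261e-04, -4.31238985e+01, -2.44222730e+01,  7.16609904e-02,
        5.56980050e-02, -1.21468361e-04]), 'tool_pos': array([ 151.50887156, -502.23271556,  226.04029075]), 'tcp_rot': array([-3.14006517e+00, -2.51429704e-04,  2.92838209e-01]), 'contact_force': array([ 0.53043499, -0.47141679,  0.80732065]), 'moment': array([-0.0361    , -0.02605688,  0.01660193]), 'grip_width': 91.74952907764616}
-18.8
side {'K': array([[449.80977458,   0.        , 321.91298264],
       [  0.        , 449.80977458, 236.64849776],
       [  0.        ,   0.        ,   1.        ]]), 'world_to_cam': array([[-9.39922389e-01, -3.40986188e-01,  1.65627091e-02,
         4.36711833e+02],
       [ 2.07923395e-01, -5.33308820e-01,  8.19969246e-01,
        -2.53502153e+02],
       [-2.70765148e-01,  7.74151227e-01,  5.72167906e-01,
        -9.72984653e+02],
       [ 0.00000000e+00,  0.00000000e+00,  0.00000000e+00,
         1.00000000e+00]])}
knob_top [(0.95, [216.6, 266.8])]
dial_mark [(0.82, [240.4, 268.8])]
grinder [(0.59, [293.9, 257.4]), (0.55, [215.0, 298.4])]
top {'K': array([[447.98026214,   0.        , 321.61939926],
       [  0.        , 447.98026214, 236.42826368],
       [  0.        ,   0.        ,   1.        ]]), 'world_to_cam': array([[ 1.09022980e-01, -9.94022990e-01,  5.68202994e-03,
        -8.31196151e+01],
       [ 9.67498141e-01,  1.07422368e-01,  2.28927460e-01,
        -5.37343703e+02],
       [-2.28169536e-01, -1.94610006e-02,  9.73426901e-01,
        -1.14711893e+03],
       [ 0.00000000e+00,  0.00000000e+00,  0.00000000e+00,
         1.00000000e+00]])}
knob_top []
dial_mark [(0.68, [209.1, 278.3])]
grinder [(0.82, [210.5, 306.2])]
0.4
```

View pics/side0.png

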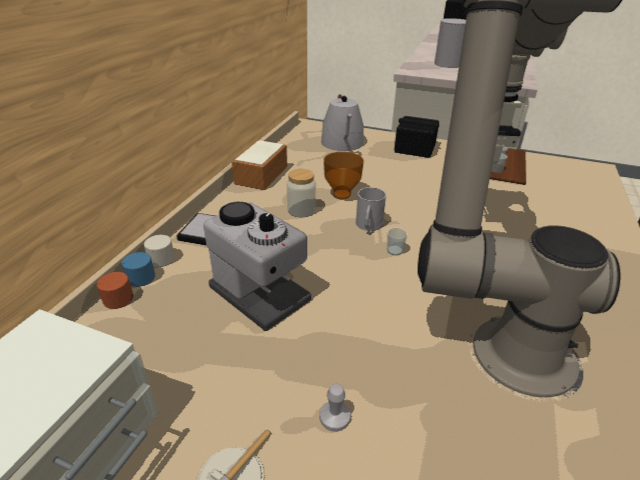

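View pics/top0.png

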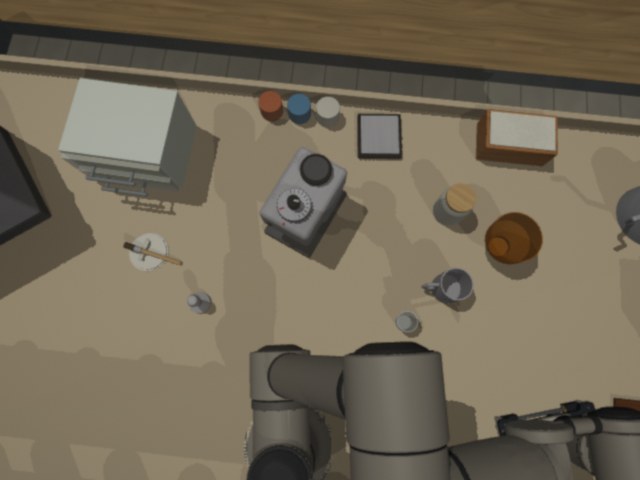

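The side view shows the knob at about (216,266) on the grinder. The top view shows it at about (203,294), with the red mark at about (209,278) or possibly on the head. I'll zoom in to check.

```bash
python3 - <<'E'
import cv2,numpy as np
t=cv2.imread("pics/top0.png")[175:235,260:330]; s=cv2.imread("pics/side0.png")[195:255,230:310]
a=cv2.resize(t,None,fx=8,fy=8,interpolation=cv2.INTER_CUBIC); 
cv2.imwrite("pics/tz.png",a)
cv2.imwrite("pics/sz.png",cv2.resize(s,None,fx=8,fy=8,interpolation=cv2.INTER_CUBIC))
E
```

```text
(no output)
```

View pics/tz.png

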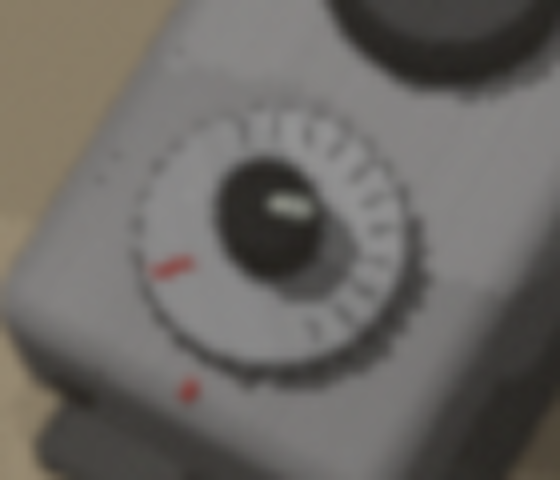

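View pics/sz.png

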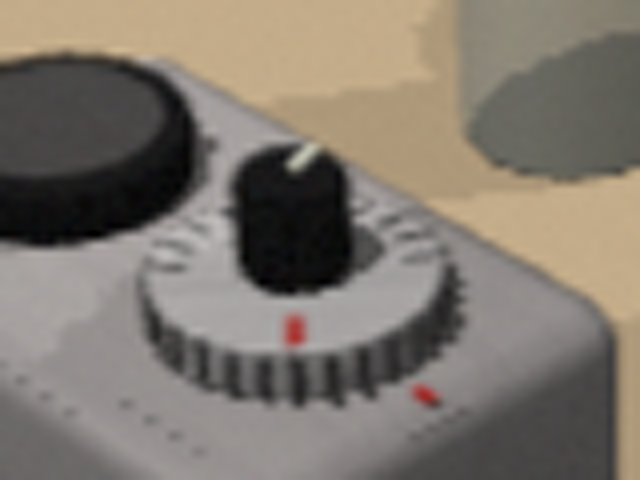

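```bash
cat > h.py <<'E'
import numpy as np
from plant import camera_model
def ray(n,r,c):
    m=camera_model(n);K=m['K'];T=m['world_to_cam']
    p=np.linalg.inv(K)@[c,r,1]; d=np.array([p[0],-p[1],-p[2]]); R=T[:3,:3]
    return -R.T@T[:3,3], R.T@d/np.linalg.norm(d)
def proj(n,P):
    m=camera_model(n);q=m['world_to_cam'][:3]@np.append(P,1);p=m['K']@[q[0],-q[1],-q[2]];return p[1]/p[2],p[0]/p[2]
def tri(obs):
    A=0;b=0
    for n,r,c in obs:
        o,d=ray(n,r,c);M=np.eye(3)-np.outer(d,d);A=A+M;b=b+M@o
    x=np.linalg.solve(A,b); return x,[np.round(np.subtract(proj(n,x),(r,c)),2) for n,r,c in obs]
def atz(n,r,c,z):
    o,d=ray(n,r,c);return o+d*(z-o[2])/d[2]
E
python3 - <<'E'
from h import *
print("knob",tri([("side",216.8,266.6),("top",201.2,293.3)]))
print("mark",tri([("side",195+330/8-.5,230+295/8-.5),("top",175+267/8-.5,260+172/8-.5)]))
print("throat",tri([("side",213,238),("top",170,316)]))
for l in [217,]:
  # dial centre in top/side
  print("dial", tri([("top",175+238/8-.5,260+273/8-.5),("side",195+265/8-.5,230+298/8-.5)]))
for n,rc in (("side",(216.8,266.6)),("top",(201.2,293.3))): print(atz(n,*rc,246.5))
P=tri([("side",216.8,266.6),("top",201.2,293.3)])[0]
for dz in(0,-30): print(proj("top",P+[0,0,dz]),proj("side",P+[0,0,dz]))
E
```

```text
knob (array([576.61578282,  47.20432435, 244.97342716]), [array([-0.03, -0.09]), array([0.08, 0.01])])
mark (array([564.88538001,  76.65511693, 218.25739284]), [array([-0.07, -0.23]), array([0.21, 0.03])])
throat (array([672.527024  ,   4.96219479, 208.50969908]), [array([-0.18, -0.5 ]), array([0.48, 0.09])])
dial (array([577.54493449,  48.06047074, 217.74028225]), [array([0.11, 0.02]), array([-0.04, -0.12])])
[575.27421662  49.38240796 246.5       ]
[576.33498709  47.11469401 246.5       ]
(np.float64(201.28184278535517), np.float64(293.3133145376018)) (np.float64(216.7717497516943), np.float64(266.5130368051821))
(np.float64(205.1152161923022), np.float64(294.01426194087173)) (np.float64(228.5358461242571), np.float64(267.2633092246118))
```

Knob top is at about (577, 47.5, 246) and the dial top at about z=217, consistent with the heights given. The plan is to wind joint 6 back to about -2.3 so the whole tightening can be one grasp. First I'll raise the arm.

>>> {"fn": "send_rows", "kwargs": {"targets": [[[0,0,-6,0,0,-25,-1],[0,0,-13,0,0,-50,-1],[0,0,-20,0,0,-75,-1],[0,0,-27,0,0,-90,-1],[0,0,-34,0,0,-90,-1]]]}}

```text
time: 0.82
tool_pos: [151.8, -503.9, 320.6]
tcp_rot: [3.136, 0.005, 0.892]
contact_force: [-0.0, -0.3, -0.2]
grip_width: 91.5
```

```bash
cat > g.py <<'E'
import sys,numpy as np
from plant import get_obs
from scipy.spatial.transform import Rotation as R
o=get_obs();p=o['tool_pos'];Rt=R.from_euler('xyz',o['tcp_rot'])
print('t',round(o['time'],2),'q',np.round(o['joint_positions'],3),'p',np.round(p,1),'rot',np.round(o['tcp_rot'],3),'F',np.round(o['contact_force'],1),'M',np.round(o['moment'],3),'tau6',round(o['tau'][5],3),'w',round(o['grip_width'],1))
if len(sys.argv)>3:
    t=np.array([float(a) for a in sys.argv[1:4]])
    print('shift',np.round(Rt.inv().apply(t-p),1))
    print('levelling turn deg for yaw same:',np.round(np.degrees((Rt.inv()*R.from_euler('xyz',[np.pi,0,o['tcp_rot'][2]])).as_rotvec()),2))
E
python3 g.py 577 47.5 316
```

```text
t 0.82 q [-1.424  0.285  1.347  0.     1.502 -0.745] p [ 151.8 -503.9  320.6] rot [3.136 0.005 0.892] F [-0.  -0.3 -0.2] M [-0.063 -0.06   0.001] tau6 1.945 w 91.5
shift [696.2 -15.1   1.3]
levelling turn deg for yaw same: [0.29 0.27 0.  ]
```

>>> {"fn": "send_rows", "kwargs": {"targets": [[[0,0,-7,35,-1,0,-1],[0,0,-14,75,-2,0,-1],[0,0,-21,115,-3,0,-1],[0,0,-28,155,-4,0,-1],[0,0,-35,190,-4,0,-1]]]}}

```text
time: 1.23
tool_pos: [269.4, -350.9, 316.9]
tcp_rot: [3.141, -0.0, 1.503]
contact_force: [1.4, -0.0, 0.3]
grip_width: 91.5
```

```bash
python3 g.py 577 47.5 316
```

```text
t 1.23 q [-1.09   0.127  1.56   0.     1.455 -1.022] p [ 269.4 -350.9  316.9] rot [ 3.141 -0.     1.503] F [ 1.4 -0.   0.3] M [-0.017 -0.119  0.056] tau6 0.841 w 91.5
shift [418.3 279.8   1. ]
levelling turn deg for yaw same: [ 0.02 -0.   -0.  ]
```

>>> {"fn": "send_rows", "kwargs": {"targets": [[[0,0,-7,30,20,0,-1],[0,0,-14,62,41,0,-1],[0,0,-21,94,62,0,-1],[0,0,-28,126,84,0,-1],[0,0,-35,157,105,0,-1]]]}}

```text
time: 1.65
tool_pos: [385.7, -202.3, 317.0]
tcp_rot: [3.141, 0.001, 2.114]
contact_force: [1.2, -1.5, 0.1]
grip_width: 91.5
```

```bash
python3 g.py 577 47.5 316
```

```text
t 1.65 q [-0.659  0.113  1.576 -0.     1.452 -1.202] p [ 385.7 -202.3  317. ] rot [3.141e+00 1.000e-03 2.114e+00] F [ 1.2 -1.5  0.1] M [-0.017 -0.127 -0.014] tau6 0.586 w 91.5
shift [115.  292.9   1. ]
levelling turn deg for yaw same: [0.02 0.04 0.  ]
```

>>> {"fn": "send_rows", "kwargs": {"targets": [[[0,0,-7,14,35,0,-1],[0,0,-14,28,72,0,-1],[0,0,-21,42,108,0,-1],[0,0,-28,56,144,0,-1],[0,0,-35,69,176,0,-1]]]}}

```text
time: 2.07
tool_pos: [501.8, -52.6, 316.8]
tcp_rot: [3.141, 0.0, 2.726]
contact_force: [0.3, -0.6, -0.9]
grip_width: 92.0
```

```bash
python3 g.py 577 47.5 316
```

```text
t 2.07 q [-0.256  0.248  1.408  0.     1.485 -1.411] p [501.8 -52.6 316.8] rot [3.141 0.    2.726] F [ 0.3 -0.6 -0.9] M [ 0.013 -0.13   0.049] tau6 1.064 w 92.0
shift [-28.3 121.9   0.8]
levelling turn deg for yaw same: [0.01 0.03 0.  ]
```

>>> {"fn": "send_rows", "kwargs": {"targets": [[[0,0,-7,-6,26,0,-1],[0,0,-14,-13,55,0,-1],[0,0,-21,-20,85,0,-1],[0,0,-28,-25,110,0,-1],[0,0,-35,-28,122,0,-1]]]}}

```text
time: 2.48
tool_pos: [577.5, 47.7, 316.1]
tcp_rot: [3.141, -0.0, -2.945]
contact_force: [-0.8, 0.1, -0.2]
grip_width: 91.8
```

>>> {"fn": "send_rows", "kwargs": {"targets": [[[0,0,-7,0,0,0,-1],[0,0,-14,0,0,0,-1],[0,0,-21,0,0,0,-1],[0,0,-28,0,0,0,-1],[0,0,-32,0,0,0,-1]]]}}

```text
time: 2.9
tool_pos: [576.4, 45.1, 316.5]
tcp_rot: [3.141, -0.0, -2.389]
contact_force: [-0.2, 0.8, -0.7]
grip_width: 91.8
```

```bash
python3 g.py 577 47.5 260; python3 - <<'E'
from plant import *
import cv2
for n in("side","top"):cv2.imwrite(f"pics/{n}1.png",capture(n)[:,:,::-1])
E
```

```text
t 2.9 q [-0.054  0.395  1.2   -0.     1.547 -2.378] p [576.4  45.1 316.5] rot [ 3.141 -0.    -2.389] F [-0.2  0.8 -0.7] M [ 0.128 -0.115 -0.009] tau6 0.416 w 91.8
shift [-2.1  1.3 56.5]
levelling turn deg for yaw same: [ 0.01 -0.01 -0.  ]
```

View pics/side1.png

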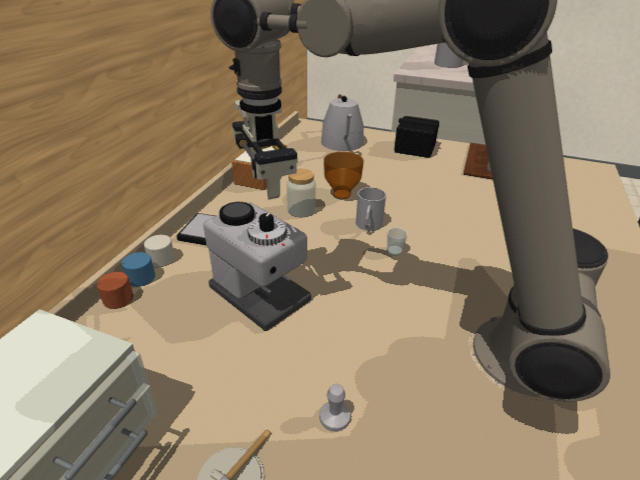

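View pics/top1.png

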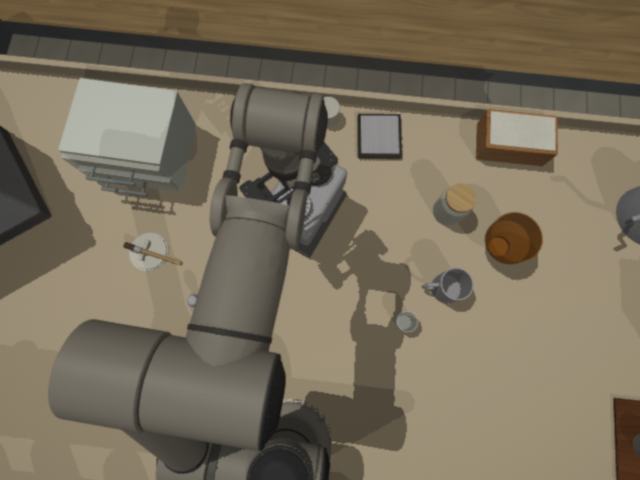

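The gripper hangs over the knob. I'll half-close it before descending, so it clears the throat, and stop above the knob.

>>> {"fn": "send_rows", "kwargs": {"targets": [[[0,0,0,-2,1,10,-0.1],[0,0,0,-2,1,25,-0.1],[0,0,0,-2,1,40,-0.1],[0,0,0,-2,1,48,-0.1],[0,0,0,-2,1,48,-0.1]]]}}

```text
time: 3.42
tool_pos: [576.1, 47.2, 266.1]
tcp_rot: [3.138, -0.003, -2.396]
contact_force: [-0.4, -0.0, 0.2]
grip_width: 63.0
```

```bash
python3 g.py 577 47.5 222; python3 - <<'E'
from plant import *
import cv2
im=capture("side")[:,:,::-1];cv2.imwrite("pics/s2.png",cv2.resize(im[130:270,190:340],None,fx=4,fy=4,interpolation=cv2.INTER_CUBIC))
im=capture("top")[:,:,::-1];cv2.imwrite("pics/t2.png",cv2.resize(im[130:270,220:370],None,fx=4,fy=4,interpolation=cv2.INTER_CUBIC))
o=get_obs(); print(o['tool_pos'])
E
```

```text
t 3.42 q [-0.051  0.418  1.299 -0.     1.429 -2.367] p [576.1  47.2 266.1] rot [ 3.138e+00 -3.000e-03 -2.396e+00] F [-0.4 -0.   0.2] M [ 0.106 -0.141 -0.015] tau6 0.02 w 63.0
shift [-1.  -0.5 44.1]
levelling turn deg for yaw same: [ 0.19 -0.18 -0.  ]
[577.23025021  47.12538535 268.70377453]
```

View pics/s2.png

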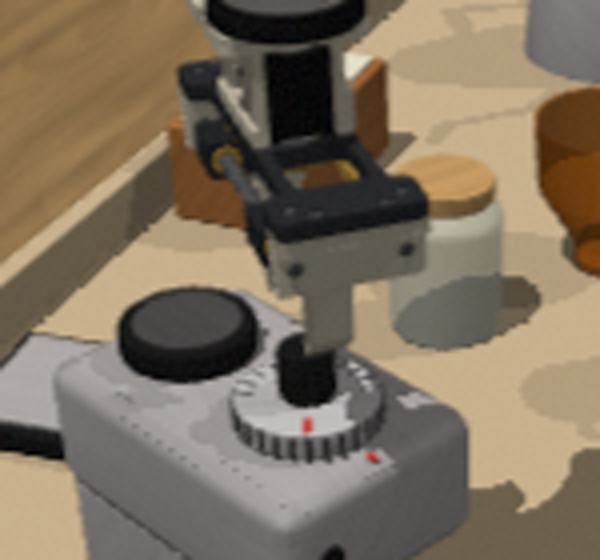

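View pics/t2.png

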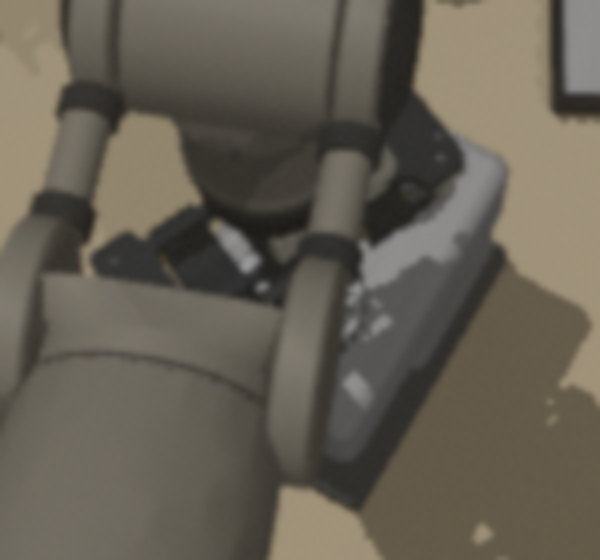

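The near finger's tip is at about (217,272) in the full side image, with the knob just below. I'll check this against the projected tip.

```bash
python3 - <<'E'
from h import *
from plant import *
o=get_obs();y=o['tcp_rot'][2];t=o['tool_pos'];j=np.array([np.sin(y),-np.cos(y),0]);print(j,t,o['grip_width'])
x=np.array([np.cos(y),np.sin(y),0])
for s in(1,-1):
  for e in (-9.5,9.5):
    for b in (0,): 
      r,c=proj("side",t+s*j*o['grip_width']/2+e*x);print(s,e,r,c,'zoom',(c-190)*4,(r-130)*4)
print(ray("side",240,320)[0])
E
```

```text
[-0.67849799  0.73460226  0.        ] [577.23025021  47.12538535 268.70377453] 55.13770862833896
1 -9.5 214.5133318936329 265.1271023937734 zoom 300.50840957509354 338.05332757453164
1 9.5 212.72274718014702 274.0595090405048 zoom 336.23803616201917 330.8909887205881
-1 -9.5 201.6596493348582 257.5505399443649 zoom 270.20215977745966 286.63859733943275
-1 9.5 200.02898498079742 266.1468881366476 zoom 304.58755254659036 280.11593992318967
[199.73392385 766.95503168 757.34142997]
```

>>> {"fn": "send_rows", "kwargs": {"targets": [[[0,0,0,0,0,12,0.1],[0,0,0,0,0,26,0.1],[0,0,0,0,0,38,0.1],[0,0,0,0,0,46,0.1],[0,0,0,0,0,46,0.1]]]}}

```text
time: 3.93
tool_pos: [576.8, 47.1, 221.7]
tcp_rot: [3.14, -0.001, -2.395]
contact_force: [-0.5, 0.8, 0.9]
grip_width: 41.2
```

```bash
python3 g.py 577 47.5 222; python3 - <<'E'
from plant import *
import cv2
im=capture("side")[:,:,::-1];cv2.imwrite("pics/s3.png",cv2.resize(im[170:270,210:330],None,fx=6,fy=6,interpolation=cv2.INTER_CUBIC))
o=get_obs(); print(o['tool_pos'],o['contact_force'],o['moment'],o['grip_width'])
E
```

```text
t 3.93 q [-0.051  0.446  1.378 -0.     1.32  -2.368] p [576.8  47.1 221.7] rot [ 3.140e+00 -1.000e-03 -2.395e+00] F [-0.5  0.8  0.9] M [ 0.141 -0.156 -0.034] tau6 0.003 w 41.2
shift [-0.4  0.1 -0.3]
levelling turn deg for yaw same: [ 0.07 -0.07 -0.  ]
[577.19705889  47.06332062 222.76806105] [-0.2188531   0.45980033  0.18187218] [ 0.10346297 -0.0279261  -0.00274295] 41.182589211413706
```

View pics/s3.png

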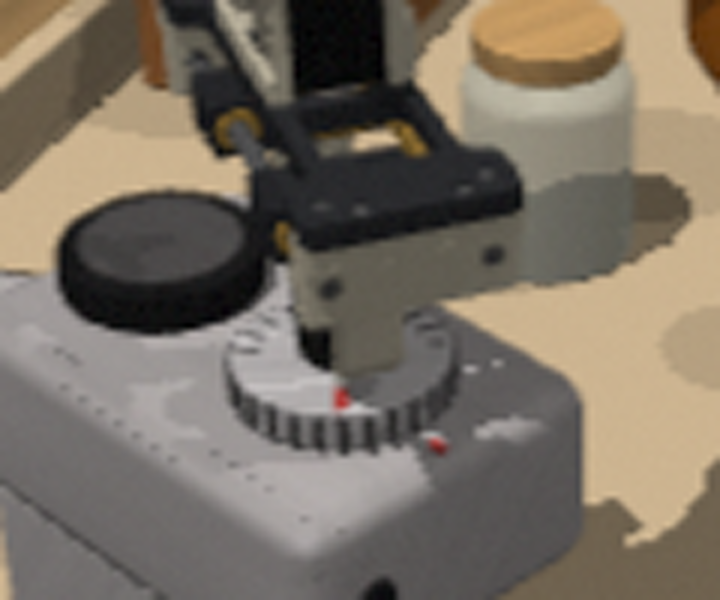

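The finger straddles the knob about 5 mm above the dial. Closing now.

>>> {"fn": "send_rows", "kwargs": {"targets": [[[0,0,0,0,0,0,1],[0,0,0,0,0,0,1],[0,0,0,0,0,0,1],[0,0,0,0,0,0,1],[0,0,0,0,0,0,1]]]}}

```text
time: 4.4
tool_pos: [577.8, 47.0, 223.7]
tcp_rot: [-3.14, 0.001, -2.395]
contact_force: [0.7, -1.1, 4.1]
grip_width: 29.1
```

```bash
python3 g.py 577 47.5 222;python3 - <<'E'
from plant import *
import cv2
im=capture("side")[:,:,::-1];cv2.imwrite("pics/s4.png",cv2.resize(im[170:270,210:330],None,fx=6,fy=6,interpolation=cv2.INTER_CUBIC))
E
python3 g.py 577 47.5 222
```

```text
t 4.4 q [-0.051  0.444  1.375 -0.     1.32  -2.368] p [577.8  47.  223.7] rot [-3.140e+00  1.000e-03 -2.395e+00] F [ 0.7 -1.1  4.1] M [-0.024 -0.202  0.022] tau6 -0.0 w 29.1
shift [0.2 0.9 1.7]
levelling turn deg for yaw same: [-0.11  0.09 -0.  ]
t 4.45 q [-0.051  0.444  1.375 -0.     1.32  -2.368] p [577.8  47.  223.7] rot [-3.140e+00  1.000e-03 -2.395e+00] F [ 0.3 -1.1  5.1] M [ 0.042 -0.203  0.058] tau6 -0.0 w 29.1
shift [0.2 0.9 1.7]
levelling turn deg for yaw same: [-0.1   0.08 -0.  ]
```

View pics/s4.png

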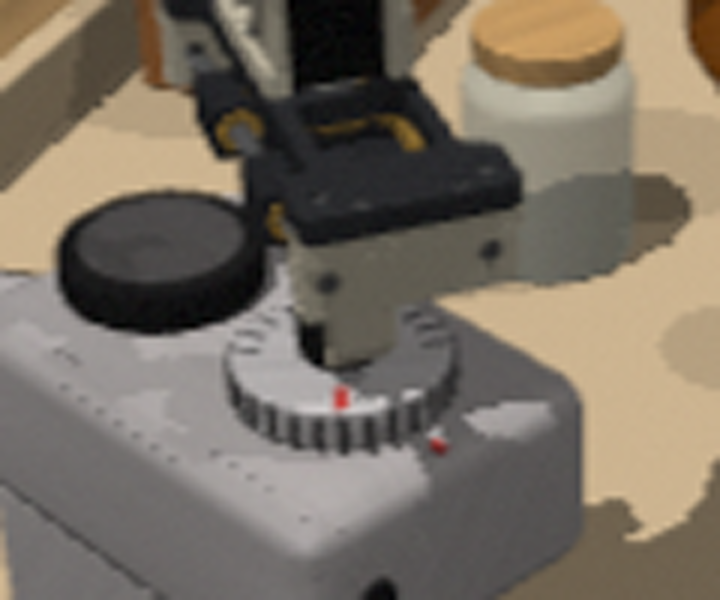

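Gripped at 29.1 mm. Now I'll turn clockwise (positive about the downward tool z).

>>> {"fn": "send_rows", "kwargs": {"targets": [[[0,0,3,0,0,0,1],[0,0,7,0,0,0,1],[0,0,11,0,0,0,1],[0,0,15,0,0,0,1],[0,0,19,0,0,0,1]]]}}

```text
time: 4.87
tool_pos: [577.7, 47.1, 223.7]
tcp_rot: [-3.141, 0.002, -2.73]
contact_force: [1.1, 0.0, 5.2]
grip_width: 29.4
```

```bash
python3 g.py ;python3 - <<'E'
from plant import *
import cv2
im=capture("side")[:,:,::-1];cv2.imwrite("pics/s5.png",cv2.resize(im[170:270,210:330],None,fx=6,fy=6,interpolation=cv2.INTER_CUBIC))
E
python3 g.py
```

```text
t 4.87 q [-0.051  0.444  1.375 -0.     1.32  -2.033] p [577.7  47.1 223.7] rot [-3.141e+00  2.000e-03 -2.730e+00] F [1.1 0.  5.2] M [ 0.069 -0.212  0.06 ] tau6 -1.068 w 29.4
t 4.92 q [-0.051  0.444  1.375 -0.     1.321 -2.029] p [577.7  47.1 223.7] rot [-3.141e+00  2.000e-03 -2.735e+00] F [0.2 0.3 5.3] M [ 0.066 -0.21   0.04 ] tau6 -0.171 w 29.4
```

View pics/s5.png

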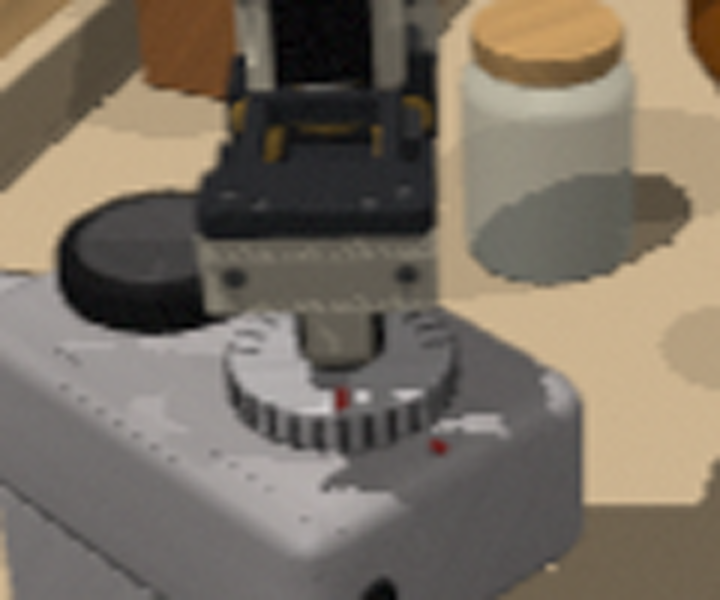

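The dial mark hasn't moved. I'll cover the free range quicker.

>>> {"fn": "send_rows", "kwargs": {"targets": [[[0,0,5,0,0,0,1],[0,0,10,0,0,0,1],[0,0,15,0,0,0,1],[0,0,20,0,0,0,1],[0,0,25,0,0,0,1]]]}}

```text
time: 5.33
tool_pos: [577.7, 47.3, 223.7]
tcp_rot: [3.141, 0.002, 3.116]
contact_force: [0.4, 1.0, 5.9]
grip_width: 29.1
```

```bash
python3 g.py
```

```text
t 5.33 q [-0.051  0.444  1.375  0.     1.321 -1.596] p [577.7  47.3 223.7] rot [3.141e+00 2.000e-03 3.116e+00] F [0.4 1.  5.9] M [ 0.182 -0.279  0.077] tau6 -1.344 w 29.1
```

>>> {"fn": "send_rows", "kwargs": {"targets": [[[0,0,5,0,0,0,1],[0,0,10,0,0,0,1],[0,0,15,0,0,0,1],[0,0,20,0,0,0,1],[0,0,22,0,0,0,1]]]}}

```text
time: 5.75
tool_pos: [577.8, 47.4, 223.7]
tcp_rot: [3.14, 0.002, 2.732]
contact_force: [0.5, 0.4, 4.4]
grip_width: 29.5
```

```bash
python3 g.py
```

```text
t 5.75 q [-5.100e-02  4.440e-01  1.375e+00  1.000e-03  1.320e+00 -1.212e+00] p [577.8  47.4 223.7] rot [3.140e+00 2.000e-03 2.732e+00] F [0.5 0.4 4.4] M [ 0.266 -0.294  0.12 ] tau6 0.18 w 29.5
```

>>> {"fn": "send_rows", "kwargs": {"targets": [[[0,0,4,0,0,0,1],[0,0,8,0,0,0,1],[0,0,12,0,0,0,1],[0,0,12,0,0,0,1]]]}}

```text
time: 6.08
tool_pos: [577.8, 47.5, 223.7]
tcp_rot: [3.14, 0.002, 2.524]
contact_force: [1.3, 0.9, 4.8]
grip_width: 29.3
```

```bash
python3 g.py
```

```text
t 6.08 q [-5.100e-02  4.440e-01  1.375e+00  1.000e-03  1.320e+00 -1.004e+00] p [577.8  47.5 223.7] rot [3.140e+00 2.000e-03 2.524e+00] F [1.3 0.9 4.8] M [ 0.311 -0.376  0.082] tau6 1.014 w 29.3
```

>>> {"fn": "send_rows", "kwargs": {"targets": [[[0,0,4,0,0,0,1],[0,0,8,0,0,0,1],[0,0,8,0,0,0,1]]]}}

```text
time: 6.33
tool_pos: [577.9, 47.5, 223.7]
tcp_rot: [3.139, 0.002, 2.384]
contact_force: [1.9, 1.2, 4.9]
grip_width: 29.2
```

```bash
python3 g.py
```

```text
t 6.33 q [-5.100e-02  4.440e-01  1.375e+00  1.000e-03  1.320e+00 -8.640e-01] p [577.9  47.5 223.7] rot [3.139e+00 2.000e-03 2.384e+00] F [1.9 1.2 4.9] M [ 0.298 -0.413  0.052] tau6 0.945 w 29.2
```

>>> {"fn": "send_rows", "kwargs": {"targets": [[[0,0,4,0,0,0,1],[0,0,8,0,0,0,1],[0,0,8,0,0,0,1]]]}}

```text
time: 6.58
tool_pos: [577.9, 47.5, 223.7]
tcp_rot: [3.139, 0.001, 2.245]
contact_force: [1.8, 1.3, 4.6]
grip_width: 28.8
```

```bash
python3 g.py
```

```text
t 6.58 q [-5.100e-02  4.440e-01  1.375e+00  1.000e-03  1.320e+00 -7.250e-01] p [577.9  47.5 223.7] rot [3.139e+00 1.000e-03 2.245e+00] F [1.8 1.3 4.6] M [ 0.287 -0.473  0.019] tau6 0.945 w 28.8
```

>>> {"fn": "send_rows", "kwargs": {"targets": [[[0,0,4,0,0,0,1],[0,0,8,0,0,0,1],[0,0,8,0,0,0,1]]]}}

```text
time: 6.83
tool_pos: [578.0, 47.5, 223.7]
tcp_rot: [3.139, 0.001, 2.106]
contact_force: [1.7, 0.4, 6.4]
grip_width: 29.5
```

```bash
python3 g.py
```

```text
t 6.83 q [-5.000e-02  4.440e-01  1.375e+00  1.000e-03  1.320e+00 -5.860e-01] p [578.   47.5 223.7] rot [3.139e+00 1.000e-03 2.106e+00] F [1.7 0.4 6.4] M [ 0.312 -0.491  0.03 ] tau6 1.047 w 29.5
```

>>> {"fn": "send_rows", "kwargs": {"targets": [[[0,0,4,0,0,0,1],[0,0,8,0,0,0,1],[0,0,8,0,0,0,1]]]}}

```text
time: 7.08
tool_pos: [578.0, 47.5, 223.7]
tcp_rot: [3.139, 0.001, 1.967]
contact_force: [2.2, 2.3, 5.8]
grip_width: 29.2
```

```bash
python3 g.py
```

```text
t 7.08 q [-5.000e-02  4.440e-01  1.375e+00  1.000e-03  1.320e+00 -4.470e-01] p [578.   47.5 223.7] rot [3.139e+00 1.000e-03 1.967e+00] F [2.2 2.3 5.8] M [ 0.278 -0.486  0.027] tau6 0.945 w 29.2
```

>>> {"fn": "send_rows", "kwargs": {"targets": [[[0,0,4,0,0,0,1],[0,0,8,0,0,0,1],[0,0,8,0,0,0,1]]]}}

```text
time: 7.33
tool_pos: [578.1, 47.5, 223.7]
tcp_rot: [3.138, 0.0, 1.827]
contact_force: [2.1, 1.7, 4.9]
grip_width: 29.3
```

```bash
python3 g.py; python3 - <<'E'
from plant import *
import cv2
im=capture("side")[:,:,::-1];cv2.imwrite("pics/s6.png",cv2.resize(im[170:270,210:330],None,fx=6,fy=6,interpolation=cv2.INTER_CUBIC))
E
python3 g.py
```

```text
t 7.33 q [-5.100e-02  4.440e-01  1.375e+00  1.000e-03  1.320e+00 -3.070e-01] p [578.1  47.5 223.7] rot [3.138 0.    1.827] F [2.1 1.7 4.9] M [ 0.261 -0.542  0.069] tau6 0.945 w 29.3
t 7.38 q [-5.100e-02  4.440e-01  1.375e+00  1.000e-03  1.320e+00 -3.100e-01] p [578.1  47.5 223.7] rot [3.138 0.    1.83 ] F [1.9 1.2 5.3] M [ 0.358 -0.589  0.026] tau6 0.396 w 29.3
```

View pics/s6.png

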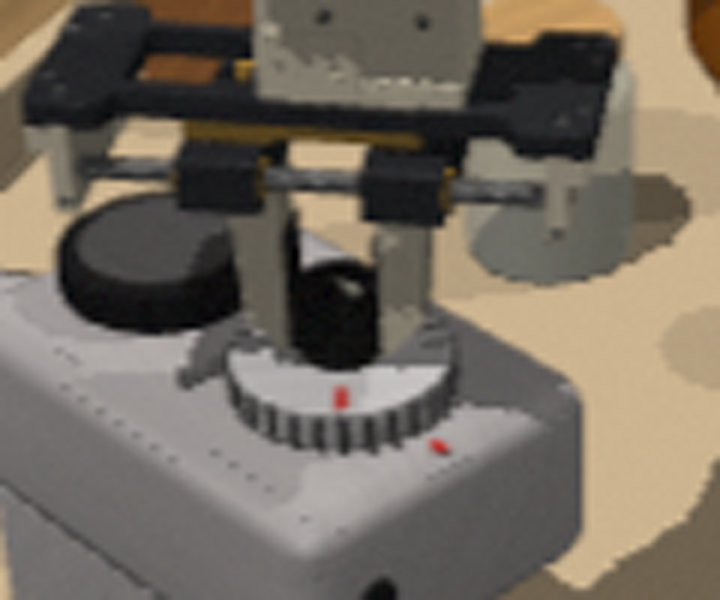

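The white line has turned with the grip, to the front right, and the dial mark is unchanged. Continuing.

>>> {"fn": "send_rows", "kwargs": {"targets": [[[0,0,4,0,0,0,1],[0,0,8,0,0,0,1],[0,0,8,0,0,0,1]]]}}

```text
time: 7.63
tool_pos: [578.1, 47.5, 223.7]
tcp_rot: [3.138, -0.0, 1.688]
contact_force: [2.6, 2.6, 5.7]
grip_width: 29.4
```

```bash
python3 g.py
```

```text
t 7.63 q [-5.100e-02  4.440e-01  1.375e+00  1.000e-03  1.320e+00 -1.670e-01] p [578.1  47.5 223.7] rot [ 3.138 -0.     1.688] F [2.6 2.6 5.7] M [ 0.293 -0.541  0.046] tau6 0.945 w 29.4
```

>>> {"fn": "send_rows", "kwargs": {"targets": [[[0,0,4,0,0,0,1],[0,0,8,0,0,0,1],[0,0,8,0,0,0,1]]]}}

```text
time: 7.88
tool_pos: [578.1, 47.5, 223.7]
tcp_rot: [3.138, -0.001, 1.548]
contact_force: [2.0, 1.7, 5.8]
grip_width: 29.2
```

```bash
python3 g.py
```

```text
t 7.88 q [-5.100e-02  4.440e-01  1.375e+00  1.000e-03  1.320e+00 -2.800e-02] p [578.1  47.5 223.7] rot [ 3.138e+00 -1.000e-03  1.548e+00] F [2.  1.7 5.8] M [ 0.274 -0.643  0.155] tau6 1.113 w 29.2
```

Mz has risen to 0.155, so the bite may be starting. Taking finer steps.

>>> {"fn": "send_rows", "kwargs": {"targets": [[[0,0,0,0,0,0,1],[0,0,0,0,0,0,1]]]}}

```text
time: 8.05
tool_pos: [578.2, 47.5, 223.7]
tcp_rot: [3.138, -0.0, 1.552]
contact_force: [2.2, 1.5, 5.5]
grip_width: 29.0
```

```bash
python3 g.py
```

```text
t 8.05 q [-5.000e-02  4.440e-01  1.375e+00  1.000e-03  1.320e+00 -3.200e-02] p [578.2  47.5 223.7] rot [ 3.138 -0.     1.552] F [2.2 1.5 5.5] M [ 0.244 -0.585  0.21 ] tau6 0.203 w 29.0
```

>>> {"fn": "send_rows", "kwargs": {"targets": [[[0,0,2,0,0,0,1],[0,0,4,0,0,0,1],[0,0,4,0,0,0,1],[0,0,4,0,0,0,1]]]}}

```text
time: 8.38
tool_pos: [578.2, 47.5, 223.7]
tcp_rot: [3.138, -0.001, 1.482]
contact_force: [1.8, 1.0, 5.0]
grip_width: 29.3
```

```bash
python3 g.py
```

```text
t 8.38 q [-5.000e-02  4.440e-01  1.375e+00  1.000e-03  1.320e+00  3.800e-02] p [578.2  47.5 223.7] rot [ 3.138e+00 -1.000e-03  1.482e+00] F [1.8 1.  5. ] M [ 0.28  -0.638  0.242] tau6 0.301 w 29.3
```

>>> {"fn": "send_rows", "kwargs": {"targets": [[[0,0,2,0,0,0,1],[0,0,4,0,0,0,1],[0,0,4,0,0,0,1],[0,0,4,0,0,0,1]]]}}

```text
time: 8.72
tool_pos: [578.2, 47.5, 223.7]
tcp_rot: [3.138, -0.001, 1.412]
contact_force: [3.0, 2.1, 4.7]
grip_width: 29.3
```

```bash
python3 g.py
```

```text
t 8.72 q [-5.000e-02  4.440e-01  1.375e+00  1.000e-03  1.319e+00  1.080e-01] p [578.2  47.5 223.7] rot [ 3.138e+00 -1.000e-03  1.412e+00] F [3.  2.1 4.7] M [ 0.257 -0.586  0.17 ] tau6 0.301 w 29.3
```

Torque has plateaued at about 0.2 N·m. The onset is at q6≈-0.16 and yield at about -0.01, so the lock is now near 0.12. The target is q6≈0.53.

>>> {"fn": "send_rows", "kwargs": {"targets": [[[0,0,4,0,0,0,1],[0,0,8,0,0,0,1],[0,0,12,0,0,0,1],[0,0,12,0,0,0,1],[0,0,12,0,0,0,1]]]}}

```text
time: 9.13
tool_pos: [578.2, 47.4, 223.7]
tcp_rot: [3.139, -0.001, 1.203]
contact_force: [2.7, 1.7, 5.4]
grip_width: 29.4
```

```bash
python3 g.py
```

```text
t 9.13 q [-0.051  0.444  1.375  0.     1.319  0.317] p [578.2  47.4 223.7] rot [ 3.139e+00 -1.000e-03  1.203e+00] F [2.7 1.7 5.4] M [ 0.195 -0.621  0.249] tau6 0.379 w 29.4
```

>>> {"fn": "send_rows", "kwargs": {"targets": [[[0,0,4,0,0,0,1],[0,0,8,0,0,0,1],[0,0,12,0,0,0,1],[0,0,12,0,0,0,1],[0,0,12,0,0,0,1]]]}}

```text
time: 9.55
tool_pos: [578.3, 47.3, 223.7]
tcp_rot: [3.139, -0.002, 0.994]
contact_force: [3.4, 2.4, 5.0]
grip_width: 29.0
```

```bash
python3 g.py; python3 - <<'E'
from plant import *
import cv2
im=capture("side")[:,:,::-1];cv2.imwrite("pics/s7.png",cv2.resize(im[170:270,210:330],None,fx=6,fy=6,interpolation=cv2.INTER_CUBIC))
E
```

```text
t 9.55 q [-0.051  0.444  1.375  0.     1.319  0.526] p [578.3  47.3 223.7] rot [ 3.139e+00 -2.000e-03  9.940e-01] F [3.4 2.4 5. ] M [ 0.211 -0.648  0.225] tau6 0.372 w 29.0
```

View pics/s7.png

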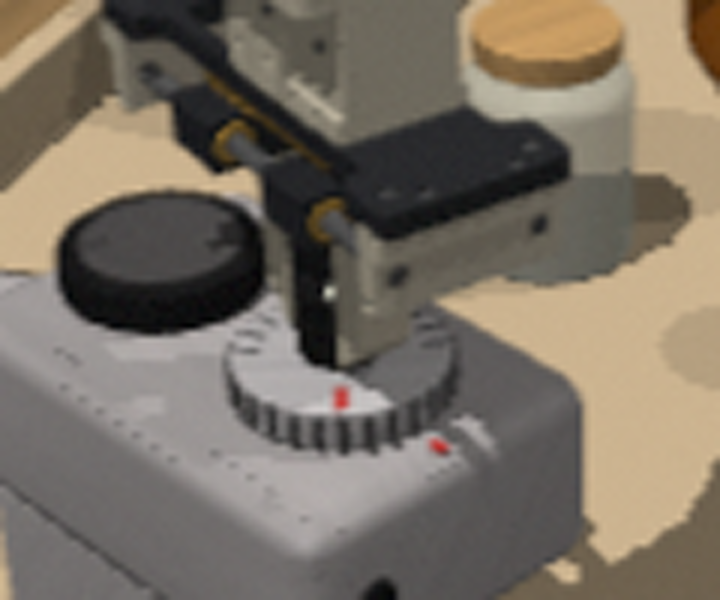

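The torque plateau is 0.23 N·m and the line has moved with the grip. I'll open partially, since one finger faces the throat, and rise.

>>> {"fn": "send_rows", "kwargs": {"targets": [[[0,0,0,0,0,0,0.1],[0,0,0,0,0,0,0.1],[0,0,0,0,0,0,0.1],[0,0,0,0,0,0,0.1],[0,0,0,0,0,0,0.1]]]}}

```text
time: 10.02
tool_pos: [576.8, 47.0, 222.2]
tcp_rot: [-3.141, 0.001, 0.991]
contact_force: [0.3, 0.4, -0.5]
grip_width: 41.4
```

```bash
python3 g.py; python3 - <<'E'
from plant import *
import cv2
im=capture("side")[:,:,::-1];cv2.imwrite("pics/s8.png",cv2.resize(im[170:270,210:330],None,fx=6,fy=6,interpolation=cv2.INTER_CUBIC))
E
```

```text
t 10.02 q [-0.051  0.445  1.377 -0.     1.321  0.529] p [576.8  47.  222.2] rot [-3.141e+00  1.000e-03  9.910e-01] F [ 0.3  0.4 -0.5] M [ 0.016 -0.05  -0.006] tau6 -0.009 w 41.4
```

View pics/s8.png

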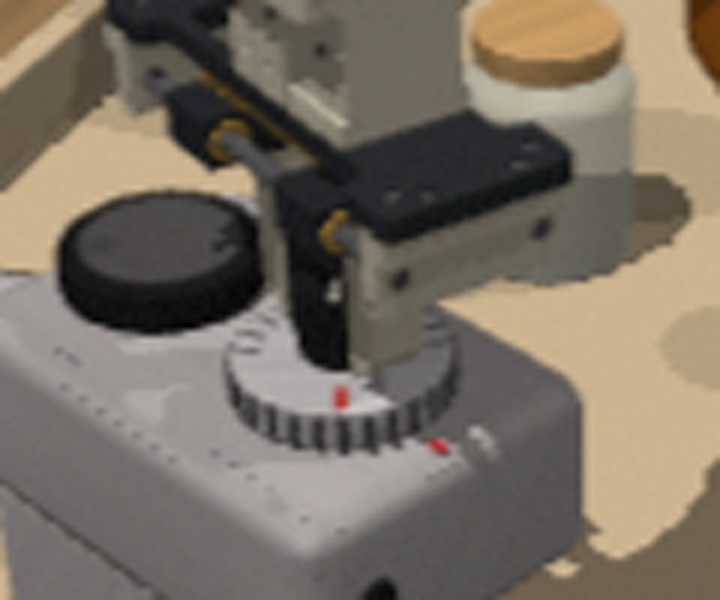

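Released, with contact forces at zero. Rising.

>>> {"fn": "send_rows", "kwargs": {"targets": [[[0,0,0,0,0,-10,0.1],[0,0,0,0,0,-30,0.1],[0,0,0,0,0,-60,0.1],[0,0,0,0,0,-95,0.1],[0,0,0,0,0,-120,0.1]]]}}

```text
time: 10.48
tool_pos: [577.3, 47.1, 346.4]
tcp_rot: [3.139, -0.002, 0.991]
contact_force: [1.3, -0.1, -0.1]
grip_width: 41.4
```

```bash
python3 g.py; python3 - <<'E'
from plant import *
import cv2
im=capture("side")[:,:,::-1];cv2.imwrite("pics/side9.png",im);cv2.imwrite("pics/s9.png",cv2.resize(im[195:255,230:310],None,fx=8,fy=8,interpolation=cv2.INTER_CUBIC))
print(place_of("dial_mark","side")[:1],place_of("knob_top","side")[:1])
import numpy as np
a=cv2.imread("pics/side0.png")
def red(i):
    i=i[225:245,255:280].astype(int);m=(i[...,2]>120)&(i[...,2]-i[...,1]>60);y,x=np.nonzero(m);return m.sum(),y.mean()+225,x.mean()+255
print(red(a),red(im))
E
```

```text
t 10.48 q [-0.051  0.388  1.131 -0.     1.619  0.529] p [577.3  47.1 346.4] rot [ 3.139e+00 -2.000e-03  9.910e-01] F [ 1.3 -0.1 -0.1] M [-0.    -0.114  0.013] tau6 -0.004 w 41.4
[{'location': [240.1, 268.5], 'conf': 0.75}] [{'location': [215.8, 267.4], 'conf': 0.95}]
(np.int64(6), np.float64(236.0), np.float64(266.5)) (np.int64(6), np.float64(236.0), np.float64(266.5))
```

View pics/s9.png

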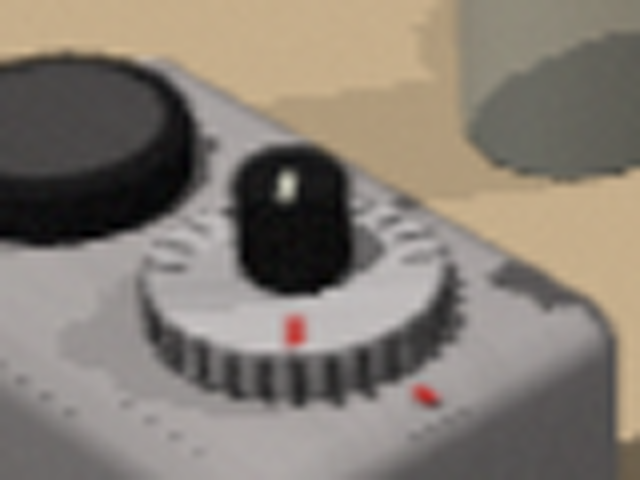

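View pics/side9.png

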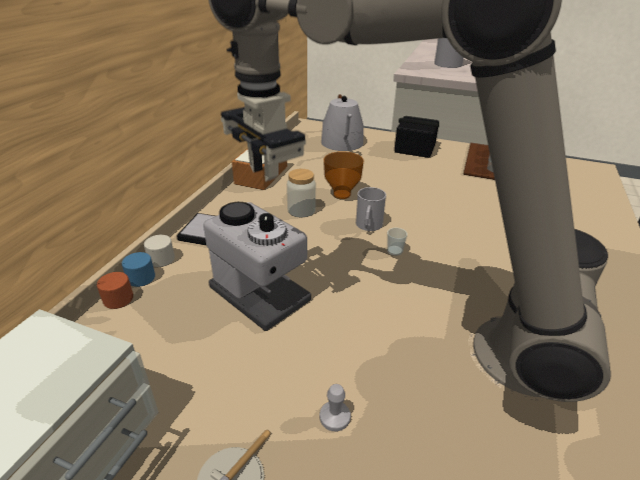

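The mark and every object are unmoved. As a last check, I'll compare the line's net rotation with the expected 2.90 - 0.15 = 2.75 rad clockwise.

```bash
python3 - <<'E'
from h import *
import cv2
c=np.array([577,47.3])
for f in("side0","side9"):
    i=cv2.imread(f"pics/{f}.png")[208:226,256:278].astype(float).sum(2)/3
    w=np.clip(i-70,0,None)*0; yy,xx=np.mgrid[208:226,256:278]
    for k in range(18):
        for l in range(22):
            P=atz("side",k+208,l+256,246)[:2]
            if np.hypot(*(P-c))<13.5: w[k,l]=max(0,i[k,l]-60)
    P=atz("side",(w*yy).sum()/w.sum(),(w*xx).sum()/w.sum(),246)[:2]-c
    print(f,P,np.degrees(np.arctan2(P[1],P[0])))
E
```

```text
side0 [ 1.4006422  -7.85723071] -79.89253480400625
side9 [-0.86033055  4.57245279] 100.65591356571045
```

```bash
python3 - <<'E'
from h import *
def pt(x,y): return atz("side",195+y/8-.5,230+x/8-.5,246)[:2]
for a,b in (((292,167),(316,147)),((288,174),(288,200))):
    d=pt(*b)-pt(*a);print(pt(*a),pt(*b),np.degrees(np.arctan2(d[1],d[0])))
a=atz("top",175+203/8-.5,260+270/8-.5,246)[:2];b=atz("top",175+210/8-.5,260+310/8-.5,246)[:2];d=b-a
print(a,b,np.degrees(np.arctan2(d[1],d[0])))
E
```

```text
[579.27632201  44.04595949] [577.6881613   32.64210047] -97.92831462794499
[578.74574618  47.56639803] [573.19559437  59.04439177] 115.80595914875097
[579.6754154   47.67519728] [578.84982112  35.87573854] -94.0023955239437
```

```bash
python3 -c "
from plant import *
print(close_job())"
```

```text
the job is handed in; nothing more can be done
None
```

I ran the inner knob down to its bite in one grasp, tightened it to an estimated 0.5 rad (about 30°) past the bite, let go and handed the job in. I can't read the lock angle directly, so that figure comes from torque and wrist angle.

- **Bite:** the knob turned freely for about 2.2 rad. Torque then rose from about 0.04 to a steady 0.23 N·m.
- **Tightening:** I turned about 0.69 rad past the point where torque started to rise. Allowing for the 0.15 rad of rubber wind-up, that leaves the lock at 0.40 to 0.55 rad, inside the accepted 0.28 to 0.82.
- **After release:** I lifted the gripper clear and the force readings were near zero. The dial's red mark is at the same pixels as before, and everything visible from the side camera looks unmoved. I took no top picture after the release.
- **Check that disagreed:** the white line should show about 157° of net turn. Its direction gave about 148°, but a cruder estimate from its centre position gave about 180°. That centre estimate is weak, because a 2 mm error in the knob's centre shifts it by 15–20°. If the 9° shortfall were real slip after the bite, the lower end of the estimate would drop to about 0.24 rad, just under the limit. The torque showed no sign of slip.

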